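# Point the gauge at the spout

## Robot

A 7-joint arm with a two-finger parallel gripper is mounted at the origin on the work surface. World frame = base frame: x ahead of the robot, y to its left, z up, the work surface at z = 0. Lengths are in m, angles in rad, forces in N, time in s.
With the tool pointing down it reaches from about 0.35 to 0.9 m from the base axis. Payload 8.1 kg.
Tool frame: the origin (TCP) lies between the finger pads; the fingertips stand 22 mm ahead of it and the grasp point (between the pads) lies 3 mm ahead of it; z points along the fingers, x is the direction in which the jaws open and shut, and the axes are right-handed (so a half turn about z gives the same grasp; the last joint's range is limited). The gripper opens to 92 mm and grips with 3 to 60 N. Pads are 19 mm wide; open, the fingers measure 130 mm over their backs; the gripper's body (75 mm by 190 mm) begins 47 mm behind the grasp point.
Start: joints at [1.046, 0.434, 0.025, 1.573, -0.012, 1.134, -0.075], TCP at [0.256, -0.57, 0.249] pointing down, gripper open.
Joint ranges: [-2.62, 2.62], [-0.44, 2.09], [-1.27, 1.32], [0.08, 2.57], [-1.32, 4.46], [0.12, 2], [-2.74, 2.74]. Speed limits (rad/s): [2.22, 2.22, 3.01, 3.01, 3.14, 3.14, 3.14].

## Interface

Orientations are given as a unit quaternion [x, y, z, w].
In Python, from station import ctrl gives the robot as it stands. The module is installed in compiled form; this text tells all that it offers. Calls block until the motion is done:
- ctrl.reach(position, orientation): joint-space move of the TCP to a pose.
- ctrl.move_straight(position, max_speed=0.15, ori=None): straight line of the TCP; ori=None keeps the orientation; max_speed is the mean speed in m/s.
- ctrl.set_joints(angles): joint-space move.
- ctrl.grip(opening, f_grip=None): opening from 0.0 (shut) to 1.0 (fully open); f_grip is the grip in N (None keeps the last); returns when the fingers have stopped.
- ctrl.dwell(seconds).
- ctrl.inverse_kinematics(position, orientation): joint angles nearest the present ones, or None.
- ctrl.sense(): the state.
- ctrl.capture(name): name is "scene" or "top"; returns a dict with "image" (420x560x3 uint8, blue, green, red), "depth" (420x560 float32, m along the optical axis (not along the pixel's ray), 0 where there is no reading), "vfov" (degrees; the focal length in pixels is half the picture's height over the tangent of half this angle, whatever the lens; pixels are square), "cx", "cy" (the principal point, pixels), "D" ([k1, k2, p1, p2, k3] as OpenCV has them; the pictures are not rectified), "rvec" (rotation vector, rad) and "tvec" (3), from world to camera coordinates, as OpenCV has them. Camera axes: x right, y down, z forward; pixel columns grow to the right and rows downward; lengths in m; the calibration is good to about 2 mm. A picture is of the moment at which its call begins.
A pose or a line that the arm cannot do raises ctrl.IKError and nothing moves.
- ctrl.hand_in(): hands the job in, once; it reports no verdict.
The state is a dict: "time_s": time; "q": joint angles; "joint_velocities": joint speeds; "tau": joint torques, N m; "ee_pos": TCP position; "tool_rot": TCP orientation; "wrist_force": force on the tool from outside, world axes, zero at the start; "moment": the same for the moment, N m; "opening": opening from 0.0 (shut) to 1.0 (fully open).
Only numpy, scipy, OpenCV 4.12 (cv2) and the standard library are available. Lean on these libraries where they do the work, as an engineer would, in place of code of your own. Each camera call takes 0.05 s, during which the arm holds its last target. There are 200 camera calls.

## Task

Without touching the spouted bowl, push the banding wheel round with a fingertip against its spokes until the bowl's spout points straight at the post of the gauge. Then push the gauge's pointer arm round until its downturned tip stands over the tip of the spout. Nothing is to be picked up: the bowl rides round centred on the wheel, the flask, cup and brush stay where they are, and the hand ends clear of everything.

Things in the scene. Friction and masses are not known exactly. Their poses are not given: they have to be found in the camera images.
- wheel_base: Grey cast base of the banding wheel (a low turntable), fixed to the table; origin on the table top, on the wheel's vertical axis. Its +x axis points level to the gauge's post, z is up.
- wheel_axis (a point): Point on the wheel's axis at the top face of its aluminium head (head 176 mm across, top 70 mm above the table). Does not turn with the wheel.
- spoke_end (a point): Top of the turned-up end of one of the wheel's four identical steel spokes, which stand 90 degrees apart. Each is a 12 mm round bar that runs out level from the head at 62 mm above the table and turns straight up 120 mm from the axis; this point is on the bar's centre line at 108 mm above the table, the rounded top is at 114 mm. Turns with the wheel.
- wheel (a joint): Turn of the wheel head on its base, rad, growing anticlockwise seen from above; it turns both ways, several full turns without a stop, stiff enough (about 2 N pushed at a spoke end) to stay where it is left.
- bowl: Loose brown clay bowl, about 0.4 kg, 114 mm across the rim and 50 mm high, standing centred on the wheel head and turning with it by friction alone. Origin at the centre of its underside; its +x axis points along its spout.
- spout_tip (a point): Outer tip of the bowl's pouring spout, 86 mm out from the bowl's axis, level with the rim (120 mm above the table). The spout is an open trough 25 to 30 mm wide.
- gauge: Gauge: round wooden foot (84 mm across, 22 mm high) with a 14 mm steel post, fixed to the table 240 mm from the wheel's axis. Origin on the table top at the post; its +x axis points level away from the wheel's axis, z is up.
- gauge_post (a point): Point on the post's axis at the height of the pointer arm, 166 mm above the table; the arm's hub, 26 mm across, tops out at 177 mm.
- pointer (a joint): Turn of the pointer arm about the post, rad, growing anticlockwise seen from above; 0 when it points straight at the wheel's axis; stops at -1.7 and 1.0. At the start it is swung away, at a negative value. Light friction (about 0.5 N pushed at mid arm) keeps it where it is left.
- pointer_tip (a point): Lower end of the pointer's downturned tip, 154 mm out from the post's axis and 138 mm above the table, so it passes 18 mm above the spout. The arm is a level 9 mm round wooden rod with its centre line 166 mm above the table.
- flask: Bystander: dark clay flask, 84 mm across and 142 mm high; origin at the centre of its underside.
- cup: Bystander: terracotta cup, 72 mm across and 70 mm high; origin at the centre of its underside.
- brush: Bystander: brush, 170 mm long, lying on the table; origin at mid length on its underside.

How it is judged:
On the way, in this order (a step that is already met when the one before it is completed fails the run):
1. a finger pushes on a spoke of the wheel ((contact force between the fingers and wheel_c0 above 0.3 N or contact force between the fingers and wheel_c1 above 0.3 N or contact force between the fingers and wheel_c2 above 0.3 N or contact force between the fingers and wheel_c3 above 0.3 N or contact force between the fingers and wheel_c4 above 0.3 N or contact force between the fingers and wheel_c5 above 0.3 N or contact force between the fingers and wheel_c6 above 0.3 N or contact force between the fingers and wheel_c7 above 0.3 N)), for 0.05 s.
2. the spout points at the gauge's post (y of spout_tip in the frame of gauge between -0.01 and 0.01 m and x of spout_tip in the frame of wheel_base above 0.05 m), for 0.3 s.
3. the pointer's tip stands over the tip of the spout (horizontal distance between pointer_tip and spout_tip below 0.014 m), for 0.3 s.
At the end, for the whole second after the job is handed in: The spout's tip is within 10 mm of the line from the wheel's axis to the gauge's post, on the gauge's side; the pointer's tip is within 14 mm of the spout's tip seen from above; the bowl stands upright on the wheel head within 12 mm of its centre; wheel and pointer are at rest (all of step 2 and horizontal distance between pointer_tip and spout_tip below 0.014 m and horizontal distance between bowl and wheel_axis below 0.012 m and height (world z) of bowl between 0.066 and 0.075 m and angle between bowl's own z axis and vertical below 0.08 rad and velocity of joint wheel between -0.03 and 0.03 rad/s and velocity of joint pointer between -0.03 and 0.03 rad/s); the robot touches nothing.
It fails at once if the bowl is touched by the robot (contact force between any of the fingers, the arm and bowl above 0.5 N).
It fails at once if the bowl is lifted or thrown off centre (height (world z) of bowl above 0.08 m or horizontal distance between bowl and wheel_axis above 0.02 m).
It fails at once if the flask, cup or brush is disturbed (distance of any of flask, cup, brush from where it was at the start of the episode above 0.02 m).
It also fails if it takes over 64 s, if anything falls off the work surface, if the arm or the gripper's body presses on something with over 40 N, if the wrist force passes 120 N, or if a joint passes its speed limit or range.

## Working session

There is one attempt and no reset: what is moved stays moved. The work goes in short steps, each a Python script; the robot and the scene stay as the last script left them, time stands still between calls to the robot, and variables do not carry over. Pictures are saved under pics/ and viewed, about 8 in all and at most 12, crops included, and the job is handed in when it is done.

```bash
mkdir -p pics; cat > h.py <<'E'
import numpy as np, cv2
from station import ctrl
def cam(n):
    c=ctrl.capture(n); h,w=c["image"].shape[:2]
    f=h/2/np.tan(np.radians(c["vfov"])/2)
    c["K"]=np.array([[f,0,c["cx"]],[0,f,c["cy"]],[0,0,1.]]); c["R"]=cv2.Rodrigues(np.array(c["rvec"],float))[0]
    c["t"]=np.array(c["tvec"],float).ravel(); c["D"]=np.array(c["D"],float); return c
def rays(c,uv):
    n=cv2.undistortPoints(np.array(uv,float).reshape(-1,1,2),c["K"],c["D"])[:,0]
    return -c["R"].T@c["t"], np.c_[n,np.ones(len(n))]@c["R"]
def onplane(c,uv,z):
    o,d=rays(c,uv); return o+d*((z-o[2])/d[:,2])[:,None]
def cloud(c):
    h,w=c["depth"].shape; v,u=np.mgrid[:h,:w]
    o,d=rays(c,np.c_[u.ravel(),v.ravel()]); P=o+d*c["depth"].reshape(-1,1)
    P[c["depth"].ravel()==0]=np.nan; return P.reshape(h,w,3)
def proj(c,P): return cv2.projectPoints(np.array(P,float).reshape(-1,1,3),c["R"],c["t"],c["K"],c["D"])[0][:,0]
E
python3 - <<'E'
from h import *
for n in("scene","top"):
    c=cam(n); cv2.imwrite(f"pics/{n}0.png",c["image"]); print(n,-c["R"].T@c["t"],c["R"][2],c["K"][0,0],c["D"],(c["depth"]>0).mean())
s=ctrl.sense(); print(s["time_s"],s["tool_rot"],s["wrist_force"])
E
```

```text
scene [ 1.03969556 -0.49296169  0.8254353 ] [-0.5393709   0.41686789 -0.73164212] 404.62232590743565 [-0.05155543  0.          0.          0.          0.        ] 0.9957227891156463
top [ 0.40882577 -0.09854807  1.07141529] [ 0.13921602 -0.01986341 -0.9900628 ] 472.38675180320666 [0.00426694 0.         0.         0.         0.        ] 0.9959183673469387
0.1 [ 8.39441145e-01 -5.43450160e-01 -6.21625155e-04 -3.19443967e-04] [-0.03176358 -0.52198351  0.2055581 ]
```

View pics/scene0.png

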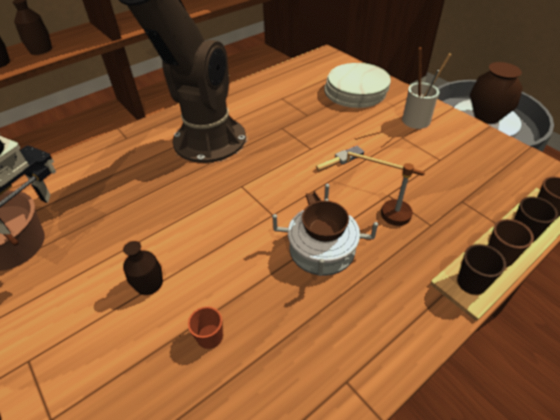

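View pics/top0.png

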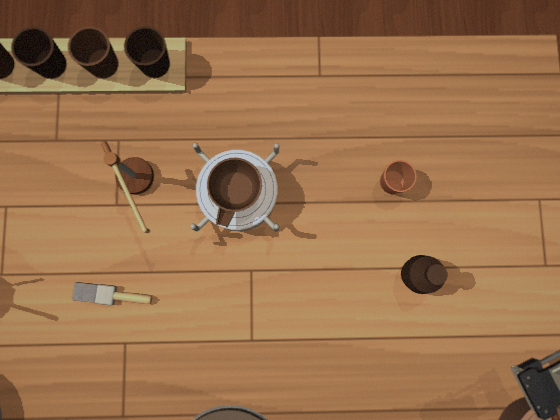

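The scene view shows the wheel with the bowl at about (325,235), gauge foot at (397,212) and pointer lying left-up from (410,170) to (352,155). In the top view the spoke ends are at about (197,148), (277,149), (195,228) and (275,228), with the spout at (222,222). The hub is at (110,158), the pointer tip at (146,231), the cup at (399,177), the flask at (424,274) and the brush at (112,294).

```bash
cat > meas.py <<'E'
from h import *
def measure(c=None,verbose=True):
    c=c or cam("top"); P=cloud(c); z=P[...,2]
    A0=getattr(measure,"A",None)
    if A0 is None: A0=onplane(c,[[235,188]],0.09)[0,:2]
    # spoke end tops
    r=np.hypot(*(P[...,:2]-A0).transpose(2,0,1))
    m=((z>0.095)&(z<0.125)&(r>0.095)&(r<0.15)).astype(np.uint8)
    n,l,st,ce=cv2.connectedComponentsWithStats(m)
    S=[]
    for i in range(1,n):
        if st[i,4]>=4:
            S.append(np.r_[P[l==i].mean(0),st[i,4],ce[i]])
    return c,P,z,np.array(S),A0
if __name__=="__main__":
    np.set_printoptions(precision=4,suppress=True)
    c,P,z,S,A0=measure(); print("A0",A0); print(S)
    for name in("top","scene"):
        c=cam(name);P=cloud(c);z=P[...,2]
        r=np.hypot(*(P[...,:2]-A0).transpose(2,0,1))
        b=(z>0.113)&(z<0.128)&(r<0.1); q=P[b]; 
        cc,rad=cv2.minEnclosingCircle(q[:,:2].astype(np.float32)); print(name,"rim",len(q),q[:,:2].mean(0),cc,rad,"z",q[:,2].max())
        far=q[np.argsort(-np.hypot(*(q[:,:2]-A0).T))[:12]];print(" spout far",far.mean(0))
        hd=(z>0.064)&(z<0.074)&(r<0.1);cc,rad=cv2.minEnclosingCircle(P[hd][:,:2].astype(np.float32));print(" head",hd.sum(),cc,rad)
        g=(z>0.14)&(z<0.19)&(r<0.4)&(P[...,1]>-0.15)&(P[...,0]>.25); q=P[g]; print(" pointer n",len(q),q.min(0),q.max(0))
        hub=q[q[:,2]>0.1735]; print(" hub",len(hub),hub.mean(0) if len(hub) else None)
        f=(z>0.017)&(z<0.026)&(r<0.35)&(r>.15)&(P[...,1]>A0[1]+.1);cc,rad=cv2.minEnclosingCircle(P[f][:,:2].astype(np.float32));print(" foot",f.sum(),cc,rad)
        im=c["image"]
        if name=="top": cv2.imwrite("pics/crop0.png",cv2.resize(im[120:310,60:300],None,fx=3.2,fy=3.2,interpolation=cv2.INTER_CUBIC))
E
python3 meas.py
```

```text
A0 [ 0.5874 -0.0234]
[[  0.6739   0.0571   0.1098  34.     195.5    146.    ]
 [  0.6712  -0.1112   0.1093  34.     276.2059 146.4118]
 [  0.5055   0.0598   0.1102  32.     193.4062 226.375 ]
 [  0.5022  -0.1083   0.1114  27.     276.     226.7407]]
top rim 669 [ 0.5753 -0.0172] (0.574276864528656, -0.020869838073849678) 0.07282302528619766 z 0.12793460636224674
 spout far [0.5077 0.003  0.1211]
 head 2704 (0.5869520306587219, -0.022967828437685966) 0.09995724260807037
 pointer n 628 [0.491  0.1391 0.1474] [0.6699 0.2294 0.1809]
 hub 148 [0.6307 0.2087 0.1768]
 foot 1279 (0.635553777217865, 0.16651096940040588) 0.28710833191871643
scene rim 475 [ 0.5744 -0.0167] (0.5765600204467773, -0.0183790884912014) 0.07222477346658707 z 0.12746693026524103
 spout far [0.5094 0.0018 0.12  ]
 head 1802 (0.5896354913711548, -0.026484550908207893) 0.09872234612703323
 pointer n 433 [0.492  0.1387 0.1407] [0.6697 0.2305 0.1795]
 hub 64 [0.6338 0.209  0.1768]
 foot 668 (0.6285887360572815, 0.16729630529880524) 0.2772176265716553
```

View pics/crop0.png

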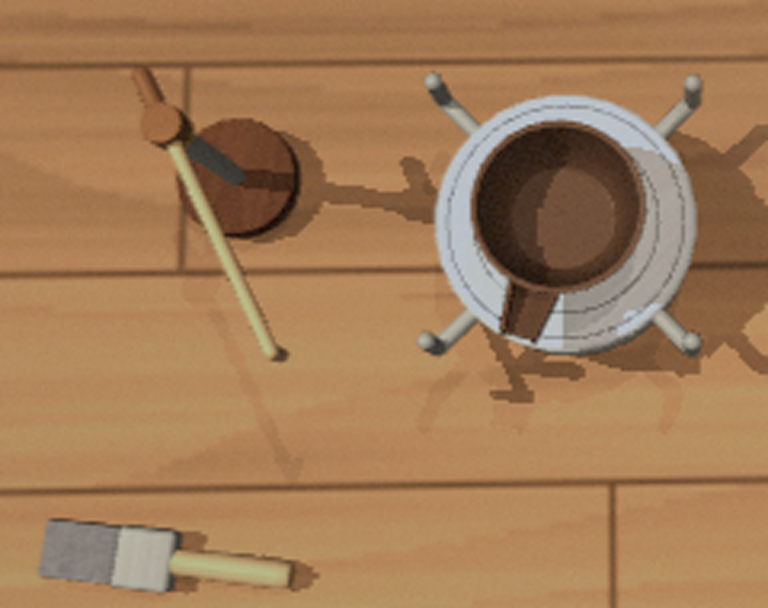

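The axis comes out at about (0.588, -0.0256), with spokes at 43.9° + 90k. The post is at (0.632, 0.209), at a bearing of about 79.4°. The spout is at about 160.6°, so the wheel needs roughly -81°. I'll push the spoke at -46° clockwise, since it is on the side away from the gauge.

```bash
cat > plan.py <<'E'
from h import *
A=np.array([.588,-.0256]); H=np.array([.632,.2088])
def quat(a): return [np.cos(a/2),np.sin(a/2),0,0]
def spoke(th,d,z,off=0):   # finger on anticlockwise side of spoke at th (deg), gap centre d
    t=np.radians(th); er=np.array([np.cos(t),np.sin(t)]); et=np.array([-er[1],er[0]])
    return list(A+.12*er+d*et)+[z], quat(t+np.pi/2+off)
E
python3 - <<'E'
from plan import *
np.set_printoptions(precision=2,suppress=True)
for off in(0,np.pi/2,np.pi,-np.pi/2):
    print(off)
    for th in(-46,-85,-127):
        for z in (.11,.26):
            q=ctrl.inverse_kinematics(*spoke(th,.03,z,off)); print(th,z,None if q is None else np.array(q))
E
```

```text
0
-46 0.11 [ 0.4   0.75 -0.59  1.48  0.46  1.05  0.47]
-46 0.26 [ 0.39  0.62 -0.6   1.31  0.35  1.31  0.56]
-85 0.11 [ 0.41  0.64 -0.41  1.64  0.3   0.92 -0.03]
-85 0.26 [ 0.41  0.5  -0.41  1.48  0.2   1.21  0.06]
-127 0.11 [ 0.38  0.5  -0.3   1.87  0.2   0.79 -0.68]
-127 0.26 [ 0.38  0.34 -0.3   1.7   0.11  1.12 -0.59]
1.5707963267948966
-46 0.11 [ 0.62  0.93 -1.07  1.46  0.84  1.25  1.79]
-46 0.26 [ 0.6   0.77 -1.07  1.29  0.66  1.45  1.92]
-85 0.11 [ 0.55  0.69 -0.65  1.63  0.48  0.99  1.4 ]
-85 0.26 [ 0.57  0.55 -0.68  1.46  0.35  1.25  1.51]
-127 0.11 [ 0.56  0.55 -0.57  1.86  0.39  0.84  0.73]
-127 0.26 [ 0.59  0.38 -0.58  1.69  0.23  1.14  0.87]
3.141592653589793
-46 0.11 [-0.02  0.68  0.11  1.52 -0.09  0.95 -2.25]
-46 0.26 [ 0.02  0.55  0.05  1.35 -0.03  1.24 -2.3 ]
-85 0.11 [-0.05  0.61  0.29  1.69 -0.21  0.88 -2.73]
-85 0.26 [-0.52  0.68  1.15  1.56 -0.64  1.32 -2.34]
-127 0.11 [ 0.86  0.74 -1.07  1.83  0.75  1.04  1.98]
-127 0.26 [ 0.88  0.52 -1.06  1.67  0.48  1.24  2.21]
-1.5707963267948966
-46 0.11 [ 0.2   0.69 -0.25  1.5   0.19  0.97 -0.9 ]
-46 0.26 [ 0.18  0.56 -0.22  1.33  0.12  1.26 -0.84]
-85 0.11 [ 0.2   0.6  -0.09  1.66  0.07  0.88 -1.4 ]
-85 0.26 [ 0.22  0.46 -0.13  1.5   0.06  1.18 -1.4 ]
-127 0.11 [ 0.11  0.48  0.06  1.9  -0.04  0.76 -2.02]
-127 0.26 [ 0.17  0.32 -0.02  1.72  0.01  1.1  -2.06]
```

```bash
python3 - <<'E'
from plan import *
np.set_printoptions(precision=3,suppress=True)
ctrl.grip(0.0)
ctrl.reach(*spoke(-45.9,.045,.26)); p,o=spoke(-45.9,.045,.110)
ctrl.move_straight(p,max_speed=.12)
for th in list(np.arange(-46,-115,-11.5))+[-116]:
    p,o=spoke(th,.025,.110); ctrl.move_straight(p,max_speed=.05,ori=o)
    s=ctrl.sense(); print(round(th,1),round(s["time_s"],2),s["wrist_force"],s["ee_pos"]-np.array(p))
c=cam("top"); cv2.imwrite("pics/top1.png",cv2.resize(c["image"][100:320,60:340],None,fx=2.5,fy=2.5,interpolation=cv2.INTER_CUBIC))
E
```

```text
-46.0 6.02 [ 0.452  0.722 -0.854] [-0. -0.  0.]
-57.5 6.66 [-0.211 -0.754  0.446] [0. 0. 0.]
-69.0 7.3 [0.411 0.291 0.735] [ 0.  0. -0.]
-80.5 7.94 [ 1.513 -0.277  0.451] [0. 0. 0.]
-92.0 8.58 [0.456 0.365 0.158] [ 0.  0. -0.]
-103.5 9.22 [ 0.595 -0.911  0.47 ] [ 0.  0. -0.]
-116 9.91 [-0.146  0.971  0.37 ] [ 0.  0. -0.]
```

View pics/top1.png

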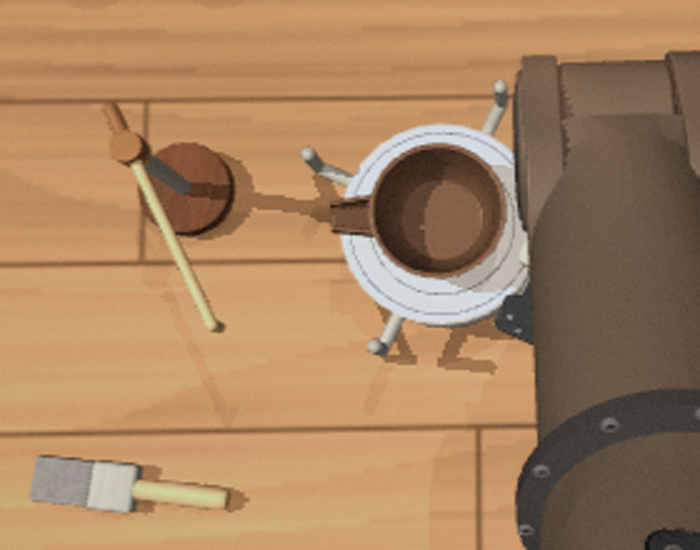

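The picture shows the wheel turned about 65°, with the spout now at (333,217) pointing nearly at the gauge. The finger is still behind its spoke and the bowl is centred. Next I measure the exact angles.

```bash
cat > state.py <<'E'
from plan import *
np.set_printoptions(precision=4,suppress=True)
def state(tag=None):
  for n in("top","scene"):
    c=cam(n);P=cloud(c);z=P[...,2];d=P[...,:2]-A;r=np.hypot(d[...,0],d[...,1]);a=np.degrees(np.arctan2(d[...,1],d[...,0]))
    if tag: cv2.imwrite(f"pics/{n}{tag}.png",c["image"])
    m=((z>.097)&(z<.122)&(r>.105)&(r<.135)).astype(np.uint8); k,l,st,ce=cv2.connectedComponentsWithStats(m)
    sp=[(P[l==i].mean(0)[:2]) for i in range(1,k) if st[i,4]>=8]
    print(n,"spokes",[(np.round(np.degrees(np.arctan2(*(p-A)[::-1])),1),round(float(np.hypot(*(p-A))),3)) for p in sp])
    m=(z>.1)&(z<.128)&(r>.068)&(r<.092); q=P[m][:,:2]-A
    print(" spout",m.sum(),"angle",np.degrees(np.arctan2(q[:,1].mean(),q[:,0].mean())),"tip",A+q[np.argsort(-np.hypot(*q.T))[:10]].mean(0))
    rm=(z>.114)&(z<.126)&(r>.046)&(r<.066);q=P[rm][:,:2]
    s=np.linalg.lstsq(np.c_[2*q,np.ones(len(q))],(q**2).sum(1),rcond=None)[0]; print(" rim centre off",s[:2]-A,"R",np.sqrt(s[2]+s[:2]@s[:2]))
    hv=P[...,:2]-H; rh=np.hypot(hv[...,0],hv[...,1]); m=(z>.155)&(z<.178)&(rh>.03)&(rh<.165)&(np.abs(np.degrees(np.arctan2(hv[...,1],hv[...,0]))+360)%360<285)&(np.abs(np.degrees(np.arctan2(hv[...,1],hv[...,0]))+360)%360>180)
    q=P[m][:,:2]
    if len(q)>10:
      l=cv2.fitLine(q.astype(np.float32),cv2.DIST_HUBER,0,.01,.01).ravel(); v=l[:2]*(-1 if l[:2]@(H-q.mean(0))>0 else 1)
      off=(H-l[2:])@np.array([-v[1],v[0]])
      print(" pointer n",len(q),"dir",np.degrees(np.arctan2(v[1],v[0]))%360,"hub off line",off,"max r",rh[m].max())
    m=(z>.1735)&(z<.182)&(rh<.02); print(" hub",P[m].mean(0) if m.any() else None)
  d=H-A; print("post bearing",np.degrees(np.arctan2(d[1],d[0])),np.hypot(*d))
E
python3 -c "
from state import *
state()"
```

```text
top spokes [(np.float64(-25.7), 0.12), (np.float64(64.1), 0.119), (np.float64(154.1), 0.119)]
 spout 141 angle 90.56494822916697 tip [0.5884 0.0609]
 rim centre off [0.0026 0.0011] R 0.053782843946029765
 pointer n 319 dir 205.8676 hub off line 0.0002576794328357292 max r 0.15576204295567334
 hub [0.6336 0.2099 0.1771]
scene spokes [(np.float64(154.3), 0.116), (np.float64(62.3), 0.12), (np.float64(-25.9), 0.124)]
 spout 95 angle 90.76505285698826 tip [0.586  0.0598]
 rim centre off [0.004  0.0001] R 0.05419365799743692
 pointer n 187 dir 206.32158 hub off line -0.0003417222298654397 max r 0.15482434816254934
 hub [0.6356 0.2098 0.1766]
post bearing 79.36853846406696 0.23849394122283277
```

```bash
python3 - <<'E'
from state import *
for th in(-122,-127.5):
    p,o=spoke(th,.025,.110); ctrl.move_straight(p,max_speed=.03,ori=o)
ctrl.dwell(.3)
p,o=spoke(-127.5,.045,.110); ctrl.move_straight(p,max_speed=.06)
p[2]=.27; ctrl.move_straight(p,max_speed=.15)
state("2")
print(ctrl.sense()["time_s"])
H=np.array([.6335,.2093])
for ang in(206,260):
  t=np.radians(ang); er=np.array([np.cos(t),np.sin(t)]); et=np.array([-er[1],er[0]])
  for off in(0,np.pi/2,np.pi,-np.pi/2):
    for z in(.168,.28):
      q=ctrl.inverse_kinematics(list(H+.095*er-.025*et)+[z],quat(t+np.pi/2+off)); print(ang,round(off,1),z,None if q is None else np.array(q))
E
```

```text
top spokes [(np.float64(52.7), 0.12), (np.float64(142.8), 0.119)]
 spout 141 angle 79.31071171010362 tip [0.6033 0.0594]
 rim centre off [0.0028 0.0006] R 0.053701680558050094
 pointer n 317 dir 205.50635 hub off line -0.0003174854825287996 max r 0.15592297406153816
 hub [0.6334 0.2098 0.1767]
scene spokes [(np.float64(142.5), 0.117), (np.float64(51.0), 0.121), (np.float64(-125.1), 0.118), (np.float64(-36.7), 0.124)]
 spout 97 angle 79.05456465058005 tip [0.6077 0.0589]
 rim centre off [ 0.0042 -0.    ] R 0.054232280937548664
 pointer n 188 dir 205.97188 hub off line -0.0011260385764038621 max r 0.1559787879058713
 hub [0.6354 0.2101 0.1765]
post bearing 79.36853846406696 0.23849394122283277
13.275
206 0 0.168 [-0.2219  0.4467 -0.2912  1.7897  0.1556  0.9276 -1.6968]
206 0 0.28 [-0.1957  0.3451 -0.3208  1.6447  0.1161  1.1706 -1.6612]
206 1.6 0.168 [-0.0309  0.4919 -0.5645  1.7732  0.3121  0.9666 -0.2675]
206 1.6 0.28 [ 0.0045  0.3895 -0.605   1.6279  0.2341  1.1976 -0.1976]
206 3.1 0.168 [ 0.1503  0.5734 -0.851   1.7586  0.4934  1.0377  1.144 ]
206 3.1 0.28 [ 0.1831  0.4632 -0.8891  1.6139  0.3749  1.2453  1.2483]
206 -1.6 0.168 [-1.162   0.6748  1.1537  1.8655 -0.7032  1.0827 -2.4167]
206 -1.6 0.28 [-1.1979  0.5076  1.1618  1.723  -0.4908  1.2413 -2.6041]
260 0 0.168 [-0.0022  0.5152 -0.414   1.6952  0.2407  0.9817 -0.6774]
260 0 0.28 [ 0.0164  0.4189 -0.4384  1.5521  0.1855  1.2119 -0.6286]
260 1.6 0.168 [ 0.1869  0.5819 -0.7104  1.6786  0.428   1.0425  0.734 ]
260 1.6 0.28 [ 0.2061  0.4809 -0.7384  1.5356  0.3337  1.2549  0.8161]
260 3.1 0.168 [ 0.3746  0.7203 -1.0674  1.6633  0.6769  1.1742  2.1022]
260 3.1 0.28 [ 0.3751  0.5917 -1.0636  1.522   0.5248  1.3386  2.2289]
260 -1.6 0.168 [-0.2026  0.4822 -0.1223  1.7136  0.0696  0.95   -2.097 ]
260 -1.6 0.28 [-0.1845  0.3864 -0.1467  1.5704  0.0594  1.1892 -2.088 ]
```

View pics/top2.png

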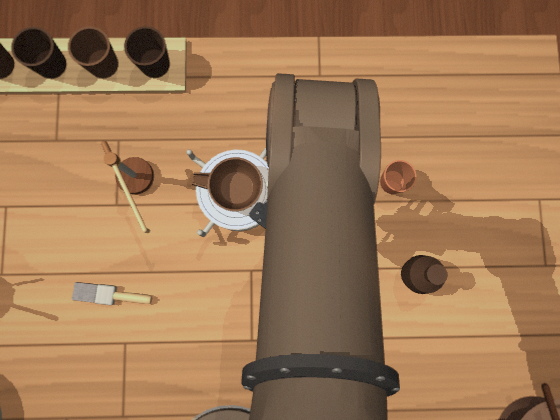

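The top view shows the spout at (193,181) pointing along the line to the gauge foot at (136,175), and the bowl is centred. The spout bearing is 79.2° against the post at 79.1°. Next I push the pointer from about 205.8° to 258.9°.

```bash
python3 - <<'E'
from state import *
H2=np.array([.6338,.2096])
def pt(ang,d,z):
    t=np.radians(ang); er=np.array([np.cos(t),np.sin(t)]); et=np.array([-er[1],er[0]])
    return list(H2+.1*er-d*et)+[z], quat(t+np.pi/2)
ctrl.reach(*pt(205.8,.048,.29))
p,o=pt(205.8,.048,.168); ctrl.move_straight(p,max_speed=.12)
for a in(205.8,216,226,236,246,253,258.5):
    p,o=pt(a,.0235,.168); ctrl.move_straight(p,max_speed=.05 if a<250 else .025,ori=o)
ctrl.dwell(.3); print(ctrl.sense()["time_s"],ctrl.sense()["wrist_force"])
p,o=pt(258.5,.05,.168); ctrl.move_straight(p,max_speed=.06)
p[2]=.30; ctrl.move_straight(p,max_speed=.15)
ctrl.reach([.45,.35,.32],o)
state("3"); print(ctrl.sense()["time_s"])
E
python3 -c "
import cv2
a=cv2.imread('pics/top3.png');cv2.imwrite('pics/top3c.png',cv2.resize(a[110:300,70:300],None,fx=3.2,fy=3.1,interpolation=2))"
```

```text
19.9667 [-0.2676 -0.113  -0.8595]
top spokes [(np.float64(-36.9), 0.119), (np.float64(52.7), 0.119), (np.float64(-127.0), 0.119), (np.float64(142.8), 0.119)]
 spout 139 angle 79.536980113072 tip [0.6031 0.0595]
 rim centre off [0.0027 0.0007] R 0.05374213274020782
 pointer n 301 dir 258.0282 hub off line -0.0008675273626009861 max r 0.15590538096514023
 hub [0.6332 0.21   0.1771]
scene spokes [(np.float64(142.6), 0.116), (np.float64(50.9), 0.12), (np.float64(-125.1), 0.118), (np.float64(-36.7), 0.124)]
 spout 100 angle 79.35190296079068 tip [0.6058 0.0597]
 rim centre off [0.004  0.0002] R 0.05416457562489519
 pointer n 184 dir 257.5613 hub off line -0.004823323074381253 max r 0.1574454455330566
 hub [0.6357 0.2104 0.1766]
post bearing 79.36853846406696 0.23849394122283277
22.7
```

View pics/top3c.png

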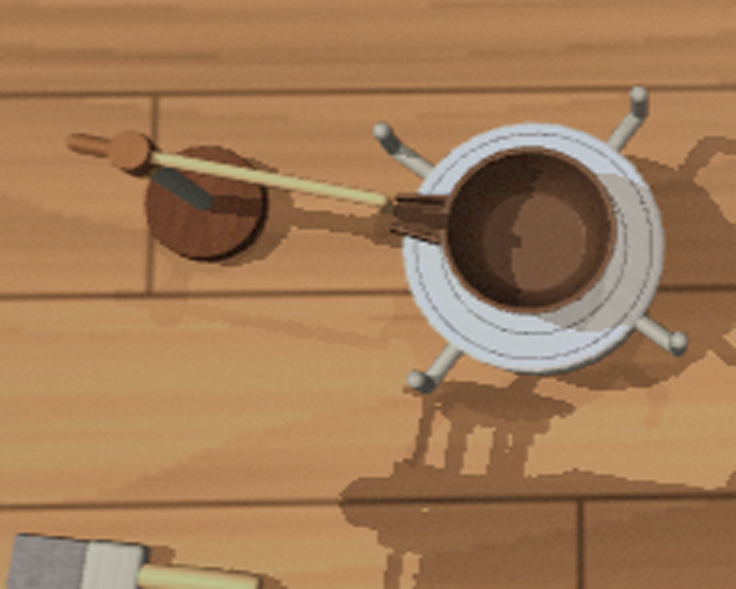

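View pics/scene3.png

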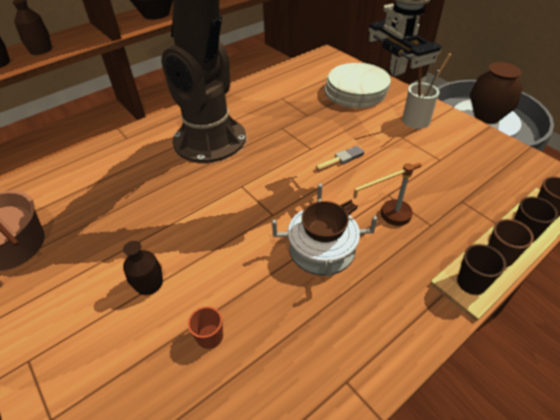

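The crop shows the pointer end at (388,203) directly over the mouth of the spout at (395,215), with the offset explained by parallax. The scene view shows the flask, cup and brush unmoved and the hand well clear. I'll make one direct tip-to-tip check, then hand in.

```bash
python3 - <<'E'
from state import *
for n in("top","scene"):
    P=cloud(cam(n));z=P[...,2]
    near=np.hypot(P[...,0]-.604,P[...,1]-.059)<.045
    q=P[near&(z>.132)&(z<.176)]; d=np.hypot(*(q[:,:2]-[.634,.2096]).T); e=q[d>d.max()-.007].mean(0)
    s=P[near&(z>.1)&(z<.126)][:,:2]; r=np.hypot(*(s-A).T); k=(r>.076)&(r<.09); sp=s[k].mean(0); sp=A+(sp-A)*.086/np.hypot(*(sp-A))
    print(n,"pointer end",e,"spout tip",sp,"dist mm",1e3*np.hypot(*(e[:2]-sp)))
s=ctrl.sense(); print(s["time_s"],s["ee_pos"],np.abs(s["joint_velocities"]).max())
ok=True
ctrl.hand_in()
E
```

```text
top pointer end [0.6006 0.0586 0.1623] spout tip [0.604  0.0589] dist mm 3.486929654623305
scene pointer end [0.6039 0.0574 0.1564] spout tip [0.6043 0.0588] dist mm 1.5221657251637981
22.8 [0.4512 0.3485 0.3197] 0.009438280117060433
the job is handed in; nothing more can be done
```

I turned the wheel about 81° clockwise by pushing one spoke with the closed fingertips, then pushed the pointer arm from about 206° round to about 258°. I then moved the hand clear and handed in at 22.8 s. The hand-in gave no verdict.

Last checks, measured from the camera images:
- **Spout:** it bears 79.4–79.5°, against about 79° for the post. That puts the tip under 1 mm off the line, where 10 mm is allowed.
- **Pointer:** its end is 3.5 mm from the spout tip in the top view and 1.5 mm in the scene view, where 14 mm is allowed.
- **Bowl:** it stayed centred. The rim-centre reading of 3–4 mm off was there mid-turn and stayed the same, so I put it down mostly to the measurement.
- **Bystanders:** by eye, the flask, cup and brush look unmoved. I didn't measure their positions again.

The two cameras disagreed by 2–3 mm in places. The scene camera's line along the pointer also missed the post by about 5 mm. Both are within the tolerances, and no check failed.

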